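# Push the fume extraction damper fully open

### The job

Soldering is about to start at the suction hood: push the damper lever on the branch that carries the hood all the way open, through the half-open click and on until it sits home at its fully open stop, in line with the duct. Leave the lever of the capped branch as it is, and do not shift the things standing on the bench.

Things in the scene. Friction and masses are not known exactly. Their poses are not given: they have to be found in the camera images.
- extractor: Fume extraction header fixed to the bench: white box duct (130 x 500 mm, gauge top 181 mm up) on the far side, two parallel round ducts (75 mm diameter, axis 80 mm up, tops at 118 mm) towards the robot. Origin at bench level midway between the damper spindles; -x runs along the ducts to their ends at -115 mm; ducts at y = +110 mm (left) and -110 mm (right); the box begins at x = +120 mm.
- left_lever (a joint): left damper lever, rad, 0 to 1.571. 0 closed: square across its duct, pointing to the extractor's +y; turns counter-clockwise seen from above; 1.571 fully open, at the second stop: along the duct, pointing to the extractor's -x. Starts at 0 to 0.30, stays where left (1 N at the grip). First detent at 0.785: 4 to 8 N at the grip to enter (0.62) and to leave (0.83). Same push at a last rib (1.40); past 1.50 it is home.
- right_lever (a joint): right damper lever, rad, 0 to 1.571. 0 closed: square across its duct, pointing to the extractor's +y; turns counter-clockwise seen from above; 1.571 fully open, at the second stop: along the duct, pointing to the extractor's -x. Starts at 0 to 0.30, stays where left (1 N at the grip). First detent at 0.785: 4 to 8 N at the grip to enter (0.62) and to leave (0.83). Same push at a last rib (1.40); past 1.50 it is home.
- left_spindle (a point): Vertical hinge axis of the left lever, on the left duct, at the top face of its steel sector plate, 129 mm above the bench; the plate reaches 65 mm out. The flat steel lever above it is 14 mm wide, top face 142 mm above the bench; a plunger with a small knob, 50 mm out along the lever, reaches 165 mm above the bench.
- right_spindle (a point): The same point of the right lever, on top of the right duct.
- left_grip (a point): Centre of the left lever's upright black plastic grip: round, 15 to 20 mm diameter, 50 mm tall (142 to 192 mm above the bench), 92 mm from the spindle axis. This point is half-way up, 167 mm above the bench, and moves with the lever.
- right_grip (a point): The same point of the right lever's grip.
- hood: Grey round suction funnel fixed on the end of one of the two ducts (which one changes): 84 mm diameter at the duct, opening to 136 mm at its mouth, top 148 mm above the bench. Origin at bench level under the end of its duct, its mouth 66 mm from it towards the extractor's -x. Before the mouth a small blue vise with a circuit board, 55 mm tall, is screwed to the bench.
- cap: Black blanking cap, 84 to 89 mm diameter, 34 mm long, fixed on the end of the other duct. Origin at bench level under the end of its duct.
- reel_mid (a point): Solder reel standing on the bench between the ducts, loose, 58 mm diameter, 54 mm tall; point at its centre. To be left alone.
- bottle_mid (a point): Small whitish flux bottle, loose, beyond the left duct, 48 mm diameter, 115 mm tall; point half-way up. To be left alone.
- driver_mid (a point): Screwdriver with a black handle, loose, lying beyond the right duct, 170 mm long, 26 mm thick; point at its centre. To be left alone.

How it is judged:
By the outcome, as a careful person would: the job done as asked, in the order asked, and still so for the second after the job is handed in, with the robot touching nothing.
It also fails if it takes over 45 s, if anything falls off the work surface, if the arm or the gripper's body presses on something with over 40 N, if the wrist force passes 120 N, or if a joint passes its speed limit or range.

### The arm

A 6-joint arm with a two-finger parallel gripper is mounted at the origin on the work surface. World frame = base frame: x ahead of the robot, y to its left, z up, the work surface at z = 0. Lengths are in mm, angles in rad, forces in N, time in s.
With the tool pointing down it reaches from about 350 to 975 mm from the base axis. Payload 7.1 kg.
Tool frame: the origin (TCP) lies on the front face of the gripper's body, between the roots of the fingers; the fingertips stand 80 mm ahead of it and the grasp point (between the pads) lies 61 mm ahead of it; z points along the fingers, y is the line along which they close (so a half turn about z gives the same grasp; the last joint's range is limited). The gripper opens to 88 mm and grips with 3 to 60 N. Pads are 20 mm wide; open, the fingers measure 115 mm over their backs; the gripper's body (75 mm by 178 mm) begins 61 mm behind the grasp point.
Start: joints at [-1.156, 0.423, 1.63, -0, 1.089, -0.019], TCP at [262.716, -567.085, 302.675] pointing down, gripper open.
Joint ranges: [-3, 3], [-0.9, 2.11], [0.09, 2.58], [-1.31, 4.45], [0.11, 2.69], [-2.54, 2.54]. Speed limits (rad/s): [2.39, 2.39, 3.01, 3.14, 3.14, 3.14].

### API

Orientations are given as a rotation vector (axis times angle).
In Python, from workcell import readout, vision, close_job gives the robot as it stands.
- The arm moves only by the tool servo_tool, never from a script. Its argument "plan" is a list that holds one entry, the list of rows, each a list of 7 numbers: the gripper command: -1 is fully open, 1 is shut, values between are in proportion, then the shift along the world's x, y, z in units of 40 mm (1.0 is 40 mm), then the turn, a rotation vector about the world's x, y, z in units of 5 degrees (1.0 is 5 degrees). A call has 1 to 5 rows; each row shifts and turns the commanded pose from where the row before left it; what a row does not reach is not made up. A row lasts 1/12 s, in which the tool goes at most 41.7 mm and 7.16 degrees, less where a joint would pass 70% of its speed; a pose out of reach is approached as far as the arm can. A call is refused whole if a number of a shift passes 1 or a number of a turn 1, either way. A call with a gripper value outside its range is refused whole. The fingers move at their own pace and stop on an object; the grip force is fixed at half the most. Time passes only in rows, so rows that do not move let the fingers close. It gives the time, the measured TCP pose, the force, the opening and the grip force at its end, in the units of the state.
- readout.get_obs(): the state, without advancing time (a new reading comes with each control period).
- vision.get_image(name): name is "side" or "top"; returns the picture (400x640x3 uint8, red, green, blue); there is no depth.
- vision.camera_params(name): a dict with "fx", "fy", "cx", "cy" (pixels), "rvec" (rotation vector, rad) and "tvec" (3), from world to camera coordinates, as OpenCV has them. Camera axes: x right, y down, z forward; pixel columns grow to the right and rows downward; lengths in mm; the calibration is good to about 2 mm. A picture is of the moment at which its call begins. camera_params takes no time and is no camera call.
- close_job(): hands the job in; it is judged then, once.
The state is a dict: "t": time; "qpos": joint angles; "qvel": joint speeds; "joint_torque": joint torques, N m; "ee_pos": TCP position; "orientation": TCP orientation; "ft_force": force on the tool from outside, world axes, zero at the start; "moment": the same for the moment, N m; "width": finger opening in mm; "grasp_force": force on a finger pad.
Only numpy, scipy, OpenCV 4.12 (cv2) and the standard library are available. Lean on these libraries where they do the work, as an engineer would, in place of code of your own. Each camera call takes 0.05 s, during which the arm holds its last target. There are 200 camera calls.

## Working session

There is one attempt and no reset: what is moved stays moved. The work goes in short steps, Python scripts to look and compute and a tool call to move; the robot and the scene stay as the last step left them, time stands still between calls to the robot, and variables do not carry over. Pictures are saved under pics/ and viewed, at most 10 in all, crops included, and the job is handed in when it is done.

Besides the shell and the picture viewer there is one more tool, called as name(argument=value, ...) on one line, values as JSON. servo_tool: Moves the arm, as the interface text tells. Its arguments: {"type":"object","properties":{"plan":{"type":"array"}},"required":["plan"]}

```bash
mkdir -p pics; cat > h.py <<'E'
import numpy as np, cv2
from workcell import readout, vision
def cam(n):
    p=vision.camera_params(n); K=np.array([[p['fx'],0,p['cx']],[0,p['fy'],p['cy']],[0,0,1.]])
    return K,np.array(p['rvec'],float).ravel(),np.array(p['tvec'],float).ravel()
def onplane(n,u,v,z):
    K,r,t=cam(n); R=cv2.Rodrigues(r)[0]; d=R.T@np.linalg.inv(K)@[u,v,1]; c=-R.T@t
    return c+d*(z-c[2])/d[2]
def proj(n,P):
    K,r,t=cam(n); return cv2.projectPoints(np.array(P,float).reshape(-1,3),r,t,K,None)[0].reshape(-1,2)
def snap(n,f):
    im=vision.get_image(n); cv2.imwrite(f,im[:,:,::-1]); return im
E
python3 -c "
from h import *
for n in('top','side'):
    snap(n,f'pics/{n}0.png');K,r,t=cam(n);print(n,-cv2.Rodrigues(r)[0].T@t,K[0,0])
print(readout.get_obs())"
```

```text
top [ 387.6778952    35.46038173 1014.8009307 ] 413.4565558209757
side [ 30.58918983 703.48633492 722.38885915] 421.8615179930784
{'t': 0.1, 'qpos': array([-1.15599715e+00,  4.23767266e-01,  1.63060075e+00, -1.76815026e-05,
        1.08855775e+00, -1.89666080e-02]), 'qvel': array([-0.00084198, -0.00415886, -0.00063209,  0.00069689,  0.00023939,
       -0.00076885]), 'joint_torque': array([ 8.76055510e-04, -5.45609879e+01, -2.74324697e+01,  6.46487321e-02,
        1.88500376e-02,  6.42945665e-06]), 'ee_pos': array([ 262.56782189, -566.75302215,  301.98260331]), 'orientation': array([-3.06671815e+00, -6.75760591e-01,  4.35683623e-04]), 'ft_force': array([ 0.0424382 ,  0.59669961, -0.0332067 ]), 'moment': array([-0.00274202,  0.00022501,  0.02191143]), 'grasp_force': 0.0, 'width': 88.08641562292699}
```

View pics/top0.png

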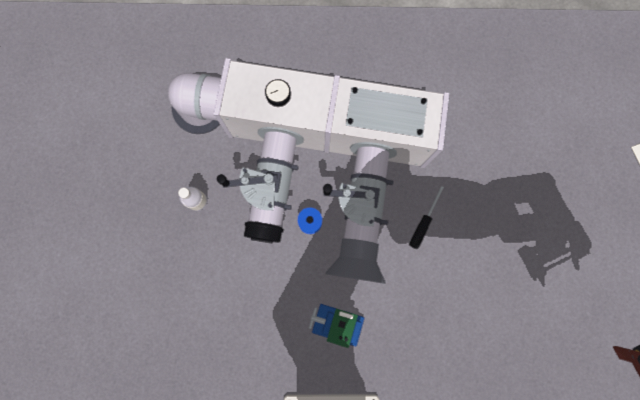

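View pics/side0.png

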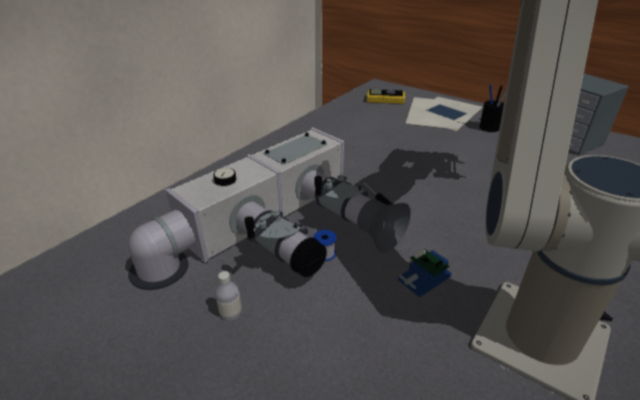

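The top view shows the hood (355,262) on the right duct and the cap (263,232) on the left. The right lever's spindle is near (370,194) and its grip near (328,190). I'll enlarge that area.

```bash
python3 -c "
from h import *
im=cv2.imread('pics/top0.png')[130:290,210:410];cv2.imwrite('pics/c0.png',cv2.resize(im,None,fx=4,fy=4,interpolation=2)[:600])
im=cv2.imread('pics/side0.png')[160:250,230:420];cv2.imwrite('pics/c1.png',cv2.resize(im,None,fx=4,fy=4,interpolation=2))"
```

```text
(no output)
```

View pics/c0.png

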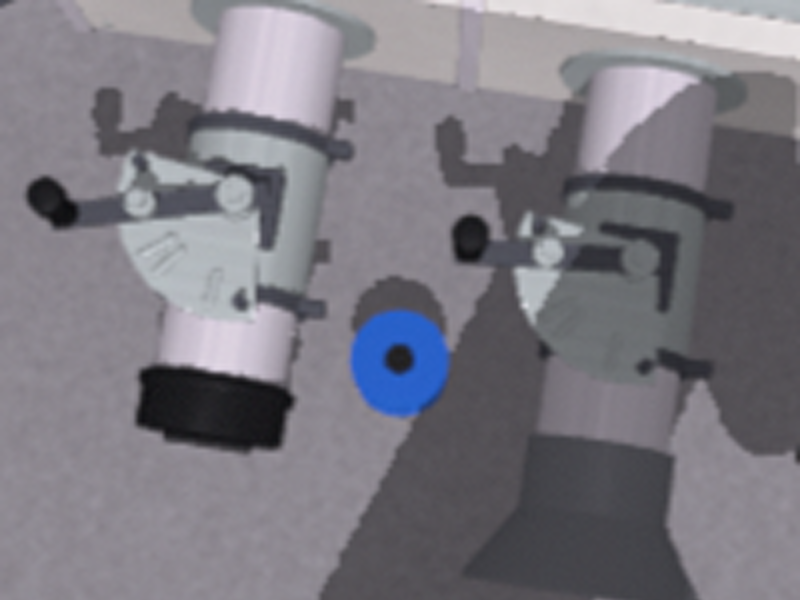

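View pics/c1.png

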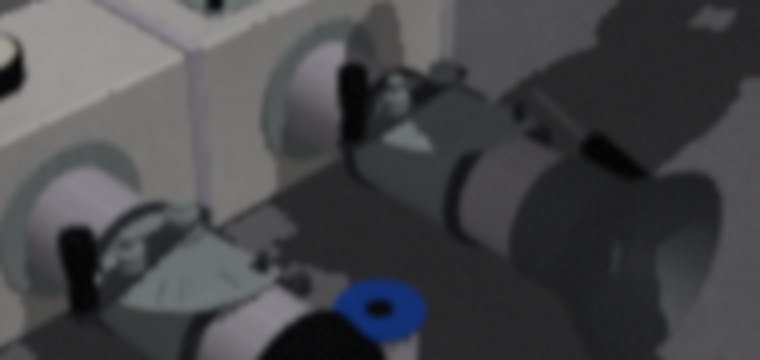

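```bash
cat > geo.py <<'E'
from h import *
S=onplane('top',370,194.5,145); L=onplane('top',269,178.5,145)
G=onplane('top',327.7,188,192)
print('S',S,'L',L,np.linalg.norm(S-L),'G',G,np.linalg.norm((G-S)[:2]))
d=(L-S)[:2];yaw=np.arctan2(-d[0],d[1]);print('yaw',yaw)
a=np.arctan2(*(G-S)[1::-1][:2]);print('angle',a-(yaw+np.pi/2))
print('side reproj top/bot',proj('side',[[G[0],G[1],192],[G[0],G[1],142]]),'expect 318,177/194.5')
for th in [a-yaw-np.pi/2,.3,.6,.785,1,1.2,1.4,1.571]:
    b=yaw+np.pi/2+th; print(round(th,2),S[:2]+92*np.array([np.cos(b),np.sin(b)]))
E
python3 geo.py
```

```text
S [552.52136922 -79.94956386 145.        ] L [586.20557841 137.08284842 145.        ] 219.63081280327492 G [556.52993237  12.18919843 192.        ] 92.22591878282327
yaw -0.15397510595394612
angle 0.11049680367155523
side reproj top/bot [[317.91441919 176.3371639 ]
 [318.11514306 193.61467212]] expect 318,177/194.5
0.11 [556.5201129   11.96349315]
0.3 [539.13477192  11.07130744]
0.6 [512.83415765   3.04998576]
0.79 [498.24389085  -5.66662274]
1 [483.64547966 -18.95684432]
1.2 [472.90102906 -33.85616483]
1.4 [465.33079018 -50.59308371]
1.57 [461.60692768 -65.85827857]
```

Both views agree: the grip is at radius 92.2 mm, the spindles are 219.6 mm apart, and the side reprojection is within 1 px. The right lever sits at about 0.11 rad. I'll move above the grip, with the closing line tangential to the lever's swing.

servo_tool(plan=[[[0, 0.46, 0.9, 0, 0, 0, 0.78], [0, 0.46, 0.9, 0, 0, 0, 0.78], [0, 0.46, 0.9, 0, 0, 0, 0.78], [0, 0.46, 0.9, 0, 0, 0, 0.78], [0, 0.46, 0.9, 0, 0, 0, 0.78]]])

```text
t: 0.52
ee_pos: [354.9, -385.3, 302.4]
orientation: [-2.907, -1.19, 0.0]
ft_force: [1.6, -0.6, -0.1]
width: 58.4
grasp_force: 0.0
```

servo_tool(plan=[[[0, 0.46, 0.9, 0, 0, 0, 0.78], [0, 0.46, 0.9, 0, 0, 0, 0.78], [0, 0.46, 0.9, 0, 0, 0, 0.78], [0, 0.46, 0.9, 0, 0, 0, 0.78], [0, 0.46, 0.9, 0, 0, 0, 0.78]]])

```text
t: 0.93
ee_pos: [447.0, -205.2, 302.6]
orientation: [-2.664, -1.666, 0.0]
ft_force: [0.6, 0.1, 0.3]
width: 43.9
grasp_force: 0.0
```

servo_tool(plan=[[[0, 0.46, 0.9, 0, 0, 0, 0.78], [0, 0.46, 0.9, 0, 0, 0, 0.78], [0, 0.46, 0.9, 0, 0, 0, 0.78], [0, 0.46, 0.9, 0, 0, 0, 0.78], [0, 0.46, 0.9, 0, 0, 0, 0.78]]])

```text
t: 1.35
ee_pos: [539.1, -25.0, 302.5]
orientation: [-2.343, -2.093, 0.001]
ft_force: [1.4, -0.9, -0.4]
width: 44.1
grasp_force: 0.0
```

servo_tool(plan=[[[0, 0.4, 0.8, 0, 0, 0, 0.7], [0, 0, 0, 0, 0, 0, 0], [0, 0, 0, 0, 0, 0, 0]]])

```text
t: 1.6
ee_pos: [555.0, 6.6, 302.2]
orientation: [-2.278, -2.163, 0.001]
ft_force: [-1.3, -0.0, -0.1]
width: 43.8
grasp_force: 0.0
```

servo_tool(plan=[[[0, 0.04, 0.13, 0, 0, 0, 0], [0, 0, 0, -0.6, 0, 0, 0], [0, 0, 0, -0.6, 0, 0, 0], [0, 0, 0, -0.4, 0, 0, 0], [0, 0, 0, 0, 0, 0, 0]]])

```text
t: 2.02
ee_pos: [553.9, 8.9, 235.6]
orientation: [-2.281, -2.154, 0.007]
ft_force: [-0.7, -0.2, -0.4]
width: 43.8
grasp_force: 0.0
```

```bash
python3 -c "
from h import *
a=snap('top','pics/t1.png')[140:240,280:420,::-1];b=snap('side','pics/s1.png')[140:240,260:400,::-1]
cv2.imwrite('pics/c2.png',cv2.resize(np.vstack([a,b]),None,fx=3,fy=3,interpolation=2))"
```

```text
(no output)
```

View pics/c2.png

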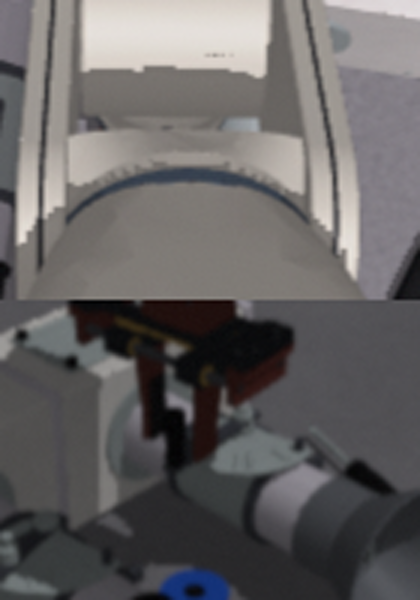

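The side crop shows the two fingers straddling the black grip: rear finger near (155,395), front finger near (207,420) and grip near (175,430). Next I'll compute the arc.

```bash
python3 -c "
from h import *
o=readout.get_obs();print(o['ee_pos'],o['qpos'])
S=np.array([552.5,-80]);yaw=-.154;p=np.array([555.3,10.5]);th=.11
for k in range(20):
    th+=.0873;b=yaw+np.pi/2+th;q=S+92*np.array([np.cos(b),np.sin(b)]);d=np.round((q-p)/40,2);p=p+d*40
    print(k,round(th,3),d,p.round(1))
"
```

```text
[555.86187789   9.11885097 238.5975584 ] [-4.98148711e-03  4.07804199e-01  1.83064153e+00 -6.78836396e-05
  9.04502185e-01  5.19346902e-02]
0 0.197 [-0.17  0.04] [548.5  12.1]
1 0.285 [-0.2  -0.02] [540.5  11.3]
2 0.372 [-0.2  -0.04] [532.5   9.7]
3 0.459 [-0.19 -0.05] [524.9   7.7]
4 0.546 [-0.19 -0.07] [517.3   4.9]
5 0.634 [-0.18 -0.08] [510.1   1.7]
6 0.721 [-0.18 -0.1 ] [502.9  -2.3]
7 0.808 [-0.16 -0.12] [496.5  -7.1]
8 0.896 [-0.15 -0.13] [490.5 -12.3]
9 0.983 [-0.15 -0.14] [484.5 -17.9]
10 1.07 [-0.12 -0.15] [479.7 -23.9]
11 1.158 [-0.12 -0.17] [474.9 -30.7]
12 1.245 [-0.1  -0.17] [470.9 -37.5]
13 1.332 [-0.09 -0.18] [467.3 -44.7]
14 1.419 [-0.06 -0.19] [464.9 -52.3]
15 1.507 [-0.06 -0.2 ] [462.5 -60.3]
16 1.594 [-0.03 -0.19] [461.3 -67.9]
17 1.681 [-0.02 -0.2 ] [460.5 -75.9]
18 1.769 [ 0.  -0.2] [460.5 -83.9]
19 1.856 [ 0.02 -0.2 ] [461.3 -91.9]
```

servo_tool(plan=[[[0.3, -0.17, 0.06, 0, 0, 0, 1], [0.3, -0.2, -0.02, 0, 0, 0, 1], [0.3, -0.2, -0.04, 0, 0, 0, 1], [0.3, -0.19, -0.05, 0, 0, 0, 1], [0.3, -0.19, -0.07, 0, 0, 0, 1]]])

```text
t: 2.53
ee_pos: [519.1, 5.1, 240.6]
orientation: [1.754, 2.603, 0.004]
ft_force: [2.0, 2.5, -0.3]
width: 30.5
grasp_force: 0.9
```

servo_tool(plan=[[[0.3, -0.18, -0.08, 0, 0, 0, 1], [0.3, -0.18, -0.1, 0, 0, 0, 1], [0.3, 0, 0, 0, 0, 0, 0]]])

```text
t: 2.78
ee_pos: [504.0, -2.5, 240.4]
orientation: [1.522, 2.745, 0.002]
ft_force: [-0.1, -0.5, 0.8]
width: 30.9
grasp_force: 0.0
```

servo_tool(plan=[[[0.3, -0.16, -0.12, 0, 0, 0, 1], [0.3, -0.15, -0.13, 0, 0, 0, 1], [0.3, -0.15, -0.14, 0, 0, 0, 1], [0.3, -0.12, -0.15, 0, 0, 0, 1], [0.3, 0, 0, 0, 0, 0, 0]]])

```text
t: 3.2
ee_pos: [480.8, -24.3, 239.9]
orientation: [1.026, 2.968, 0.0]
ft_force: [-0.2, -0.2, -0.2]
width: 30.9
grasp_force: 0.0
```

servo_tool(plan=[[[0.3, -0.12, -0.17, 0, 0, 0, 1], [0.3, -0.1, -0.17, 0, 0, 0, 1], [0.3, -0.09, -0.18, 0, 0, 0, 1], [0.3, -0.06, -0.19, 0, 0, 0, 1], [0.3, 0, 0, 0, 0, 0, 0]]])

```text
t: 3.62
ee_pos: [466.4, -52.7, 239.6]
orientation: [0.499, 3.1, -0.0]
ft_force: [-1.4, -0.2, 0.1]
width: 30.6
grasp_force: 0.0
```

servo_tool(plan=[[[0.3, -0.06, -0.2, 0, 0, 0, 1], [0.3, -0.03, -0.19, 0, 0, 0, 1], [0.3, 0, 0, 0, 0, 0, 0]]])

```text
t: 3.87
ee_pos: [462.9, -68.0, 239.3]
orientation: [0.228, 3.132, -0.001]
ft_force: [0.3, 0.8, -0.2]
width: 30.7
grasp_force: 0.0
```

servo_tool(plan=[[[0.3, -0.01, -0.1, 0, 0, 0, 0], [0.3, 0, 0, 0, 0, 0, 0]]])

```text
t: 4.03
ee_pos: [462.4, -70.0, 239.0]
orientation: [0.236, 3.132, 0.006]
ft_force: [1.6, 12.3, 2.9]
width: 31.3
grasp_force: 6.0
```

servo_tool(plan=[[[0.3, 0, -0.08, 0, 0, 0, 0], [0.3, 0, 0, 0, 0, 0, 0]]])

```text
t: 4.2
ee_pos: [462.3, -70.9, 238.9]
orientation: [-0.239, -3.132, -0.013]
ft_force: [3.1, 29.2, 4.5]
width: 31.2
grasp_force: 15.0
```

servo_tool(plan=[[[0.3, 0, -0.08, 0, 0, 0, 0], [0.3, 0, 0, 0, 0, 0, 0]]])

```text
t: 4.37
ee_pos: [462.2, -71.6, 238.9]
orientation: [-0.241, -3.131, -0.02]
ft_force: [4.3, 49.0, 5.4]
width: 31.1
grasp_force: 24.0
```

The force climbs stiffly (49 N for about 1 mm of travel), so the lever is against its stop. I'll relax the push, open and lift.

servo_tool(plan=[[[0.3, 0, 0.13, 0, 0, 0, 0], [0.3, 0, 0.13, 0, 0, 0, 0], [0.1, 0, 0, 0, 0, 0, 0], [0.1, 0, 0, 0, 0, 0, 0], [0.1, 0, 0, 0, 0, 0, 0]]])

```text
t: 4.78
ee_pos: [461.9, -67.7, 238.7]
orientation: [-0.226, -3.133, 0.001]
ft_force: [0.1, 0.6, 0.2]
width: 39.0
grasp_force: 0.0
```

servo_tool(plan=[[[0.1, 0, 0, 0.5, 0, 0, 0], [0.1, 0, 0, 0.7, 0, 0, 0], [0.1, 0, 0, 0.9, 0, 0, 0], [0.1, 0, 0, 0, 0, 0, 0]]])

```text
t: 5.12
ee_pos: [464.5, -68.5, 328.2]
orientation: [0.226, 3.124, -0.002]
ft_force: [1.8, 0.6, 0.4]
width: 39.3
grasp_force: 0.0
```

servo_tool(plan=[[[0.1, 0, -0.9, 0, 0, 0, -0.7], [0.1, 0, -0.9, 0, 0, 0, -0.7], [0.1, 0, -0.9, 0, 0, 0, -0.7], [0.1, 0, -0.9, 0, 0, 0, -0.7], [0.1, 0, -0.9, 0, 0, 0, -0.7]]])

```text
t: 5.53
ee_pos: [461.4, -249.6, 322.5]
orientation: [0.705, 3.061, -0.0]
ft_force: [0.4, -0.3, -0.4]
width: 39.6
grasp_force: 0.0
```

servo_tool(plan=[[[0.1, 0, -0.9, 0, 0, 0, -0.7], [0.1, 0, -0.9, 0, 0, 0, -0.7], [0.1, 0, -0.9, 0, 0, 0, -0.7], [0.1, 0, -0.5, 0, 0, 0, -0.7], [0.1, 0, 0, 0, 0, 0, 0]]])

```text
t: 5.95
ee_pos: [461.2, -379.8, 322.1]
orientation: [1.077, 2.95, -0.002]
ft_force: [-1.1, -0.1, 0.4]
width: 39.3
grasp_force: 0.0
```

```bash
python3 -c "
from h import *
a=snap('top','pics/t2.png')[130:280,170:450,::-1]
cv2.imwrite('pics/c3.png',cv2.resize(a,None,fx=2.8,fy=2.8,interpolation=2))
S=np.array([552.5,-80]);
for th in (1.4,1.5,1.571):
    b=-.154+np.pi/2+th;q=S+92*np.array([np.cos(b),np.sin(b)]);print(th,(proj('top',[*q,192])-[170,130])*2.8)
"
```

```text
1.4 [[529.51417351 288.30599265]]
1.5 [[541.94623314 291.85096251]]
1.571 [[550.94759441 293.60907796]]
```

View pics/c3.png

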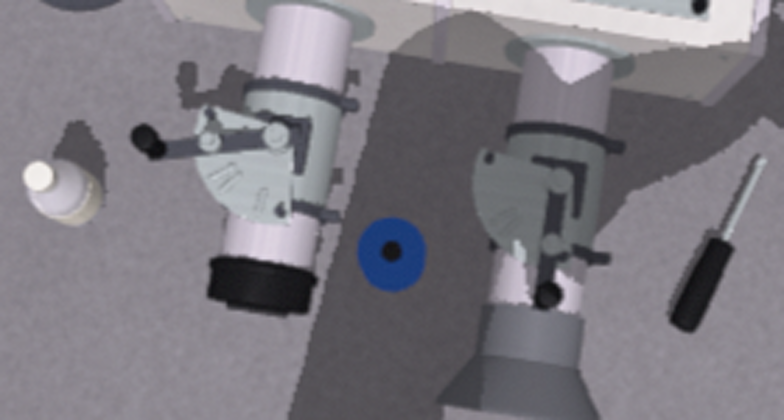

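The grip is now at (548,294) in the crop, against a predicted (551,294) for 1.571 rad and (542,292) for 1.50. That puts it home, which fits the hard stop I felt. The left lever, reel, bottle and driver haven't moved.

```bash
python3 -c "
from workcell import close_job
print(close_job())"
```

```text
the job is handed in; nothing more can be done
None
```

The job is handed in: the damper lever on the hood's branch (the right one) is at its fully open stop. The capped branch's lever and the things on the bench were left untouched.

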